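# Clamp the tenon block in the bench vice with its T-handle

## Robot

A 6-joint arm with a two-finger parallel gripper is mounted at the origin on the work surface. World frame = base frame: x ahead of the robot, y to its left, z up, the work surface at z = 0. Lengths are in m, angles in rad, forces in N, time in s.
With the tool pointing down it reaches from about 0.35 to 0.975 m from the base axis. Payload 4.9 kg.
Tool frame: the origin (TCP) lies midway between the tips of the shut fingers; the grasp point (between the pads) lies 19 mm behind it (ctrl.hold_point_z is the distance from the TCP to the grasp point, in m); z points along the fingers, y is the line along which they close (so a half turn about z gives the same grasp; the last joint's range is limited). The gripper opens to 85 mm and grips with 20 to 120 N. Pads are 22 mm wide; open, the fingers measure 114 mm over their backs; the gripper's body (76 mm by 85 mm) begins 54 mm behind the grasp point. The pads swing forward as they close: fully open they stand 13 mm farther back than shut.
Start: joints at [-1.383, 0.053, 1.613, -0, 1.476, -0.119], TCP at [0.189, -0.596, 0.231] pointing down, gripper open.
Joint ranges: [-3.01, 3.01], [-1.01, 2.22], [0.06, 2.58], [-1.02, 4.17], [0.09, 2.62], [-3.14, 3.14]. Speed limits (rad/s): [2.57, 2.57, 3.14, 3.14, 3.14, 3.14].

## Interface

Orientations are given as a rotation vector (axis times angle).
In Python, from station import status, viewer, finish_job, ctrl gives the robot as it stands.
- The arm moves only by the shell command python3 -m jog 'ROWS' [FORCE]. ROWS is JSON, a list of rows, each a list of 7 numbers: the turn, a rotation vector about the tool's x, y, z each as a share of 5 degrees, from -1 to 1, then the shift along the tool's x, y, z each as a share of 30 mm, from -1 to 1, then the opening, from -1 (shut) to 1 (fully open). A call has 1 to 5 rows; each row shifts and turns the commanded pose from where the row before left it, along the tool's axes as they then stand; what a row does not reach is not made up. A row lasts 1/8 s, in which the tool goes at most 62.5 mm and 10.7 degrees, less where a joint would pass 70% of its speed; a pose out of reach is approached as far as the arm can. A call with a number of a shift or a turn outside -1 to 1 is refused whole. A call with a gripper value outside its range is refused whole. The fingers move at their own pace and stop on an object; FORCE is the grip in N (left out, the last holds). Time passes only in rows, so rows that do not move let the fingers close. It gives the time, the measured TCP pose, the force, the opening and the grip force at its end, in the units of the state.
- status.get_obs(): the state, without advancing time (a new reading comes with each control period).
- viewer.get_image(name): name is "scene" or "top" or "wrist"; returns a dict with "img" (480x640x3 uint8, red, green, blue), "fovy" (degrees; the focal length in pixels is half the picture's height over the tangent of half this angle, whatever the lens; pixels are square), "cx", "cy" (the principal point, pixels), "rvec" (rotation vector, rad) and "tvec" (3), from world to camera coordinates, as OpenCV has them. Camera axes: x right, y down, z forward; pixel columns grow to the right and rows downward; lengths in m; the calibration is good to about 2 mm. The wrist camera is an equidistant fisheye: a pixel r from the principal point sees the ray r / f radians off the axis. A picture is of the moment at which its call begins. There is no depth.
- finish_job(): hands the job in; it is judged then, once.
The state is a dict: "t": time; "q": joint angles; "dq": joint speeds; "effort": joint torques, N m; "tool_pos": TCP position; "tool_rot": TCP orientation; "contact_force": force on the tool from outside, world axes, zero at the start; "wrist_torque": the same for the moment, N m; "opening": finger opening in m; "grip_force": force on a finger pad.
Only numpy, scipy, OpenCV 4.12 (cv2) and the standard library are available. Lean on these libraries where they do the work, as an engineer would, in place of code of your own. Each camera call takes 0.05 s, during which the arm holds its last target. There are 200 camera calls.

## Task

First stand the wooden block, tenon up, on the bed of the vice between the two jaws, lying along them and about central. Then fit the loose T-handle all the way down onto the vice's square spindle and turn it clockwise (seen from above) until the jaw holds the block tight. Leave the handle seated on the spindle, and do not disturb the tin, the tape roll or the blue bin.

Things in the scene. Friction and masses are not known exactly. Their poses are not given: they have to be found in the camera images.
- vice: Grey bench vice, fixed; base 120 (x) by 270 (y) by 25 mm. Origin on the bench, z up. Fixed jaw face at y = +45 mm, 110 mm wide in x; both jaws reach up to z = 55 mm. The moving jaw closes towards +y; opening 52 to 55 mm at the start. Gear housing from y = -150 to -60 mm, top at z = 60 mm; spindle axis at x = 0, y = -105 mm
- vice_bed (a point): Where the middle of the block's underside is when it is held: on the flat bed (25 mm above the bench), mid-width of the jaws, 20 mm before the fixed jaw; axes as the vice's. The block's long x axis goes along this x, either way round
- jaw_face (a point): Point on the moving jaw's steel face: middle of its upper edge, z = 55 mm; axes as the vice's
- spindle_seat (a point): Centre of the round shoulder on which the handle's underside comes to sit, 64 mm above the bench, on the axis of the upright square steel spindle; turns with it. x and y are square to its flats. The spindle is 20 mm square and stands 28 mm above this point, its top 5 mm tapered to 14 mm square
- spindle (a joint): Turn of the spindle, rad, growing clockwise seen from above; 0 to 0.3 at the start, stop at 1.7. It moves the jaw 10 mm per rad; the 40 mm block is met at about 1.5 and is held tight from about 1.58. Stiff (0.22 N m, rising to 0.4): it stays where it is left
- handle: Steel T-handle standing hub down on the bench. Hub 40 mm square, 42 mm tall; square bore 22 mm wide, 34 mm deep, open below, flats along x and y. Cross bar 16 mm thick along x, axis at z = 48 mm, 142 mm over the 22 mm black end balls. The hub can be gripped on its two y faces below the bar. 0.45 kg. origin: centre of its underside, z up
- block: Beech block, 120 (x) by 40 (y) by 45 mm, with a tenon 50 (x) by 28 (y) by 30 mm standing on the middle of its top (75 mm in all), standing tenon up. 0.19 kg. origin: centre of its underside, z up
- tin: Filler tin with a plum label, 100 mm across, 125 mm high; leave alone. origin: centre of its underside, z up
- tape: Roll of tan tape lying flat, 110 mm across, 48 mm high; leave alone. origin: centre of its underside, z up
- bin: Open blue plastic bin, 100 (x) by 160 (y) by 70 mm; leave alone. origin: centre of its underside, z up
- jaw: Moving jaw of the vice with its sprung steel face plate (gives up to 2 mm), 110 (x) by 30 (y) by 29 mm; origin at the lower edge of its face, middle of its width, 26 mm above the bench; axes as the vice's
There are look-alikes about, which are no part of the job. What is shaped like the block but green or red is not meant.

How it is judged:
On the way, in this order (a step that is already met when the one before it is completed fails the run):
1. the block stands released on the vice bed between the open jaws, tenon up, along the jaws (x of block in the frame of vice between -0.03 and 0.03 m and z of block in the frame of vice between 0.02 and 0.029 m and angle between block's own z axis and vertical below 0.08 rad and y of block in the frame of vice between 0.008 and 0.03 m and angle between the x axis of block and the x axis of vice, either way round below 0.35 rad and contact force between the fingers and block below 0.1 N and value of joint spindle below 0.7 rad), for 0.2 s.
2. the handle is fully down on the spindle, which has not yet been turned far (horizontal distance between handle and spindle_seat below 0.004 m and z of handle in the frame of spindle_seat below 0.004 m and angle between handle's own z axis and vertical below 0.08 rad and value of joint spindle below 0.7 rad), for 0.2 s.
3. the spindle has been turned clockwise with the handle on it until the jaw holds the block (horizontal distance between handle and spindle_seat below 0.004 m and z of handle in the frame of spindle_seat below 0.004 m and angle between each of handle, block's own z axis and vertical below 0.08 rad and x of block in the frame of vice between -0.03 and 0.03 m and z of block in the frame of vice between 0.02 and 0.029 m and y of block in the frame of vice between 0.0215 and 0.0285 m and angle between the x axis of block and the x axis of vice, either way round below 0.06 rad and contact force between jaw and block above 3 N and value of joint spindle above 1.38 rad), for 0.2 s.
At the end, for the whole second after the job is handed in: Block upright on the vice bed, within 30 mm of the jaws' middle, square to them (0.06 rad), against the fixed jaw (3.5 mm) and pressed by the moving jaw with over 3 N; spindle beyond 1.38 rad; handle on the spindle within 4 mm sideways and in height; both at rest (all of step 3 and linear speed of each of block, handle below 0.02 m/s); the robot touches nothing.
It fails at once if the tin is pushed more than 30 mm or tipped (distance of tin from where it was at the start of the episode above 0.03 m or angle between tin's own z axis and vertical above 0.3 rad).
It fails at once if the tape is pushed more than 30 mm or tipped (distance of tape from where it was at the start of the episode above 0.03 m or angle between tape's own z axis and vertical above 0.3 rad).
It fails at once if the bin is pushed more than 30 mm or tipped (distance of bin from where it was at the start of the episode above 0.03 m or angle between bin's own z axis and vertical above 0.3 rad).
It also fails if it takes over 59 s, if anything falls off the work surface, if the arm or the gripper's body presses on something with over 40 N, if the wrist force passes 120 N, or if a joint passes its speed limit or range.

## Working session

There is one attempt and no reset: what is moved stays moved. The work goes in short steps, Python scripts to look and compute and a shell command to move; the robot and the scene stay as the last step left them, time stands still between calls to the robot, and variables do not carry over. Pictures are saved under pics/ and viewed, at most 10 in all, crops included, and the job is handed in when it is done.

```bash
mkdir -p pics; ls; python3 - <<'E'
from station import status, viewer
import cv2,pickle
d={}
for n in("scene","top"):
    d[n]=viewer.get_image(n); cv2.imwrite(f"pics/{n}0.png",d[n]["img"][:,:,::-1]); print(n,{k:v for k,v in d[n].items() if k!="img"})
pickle.dump(d,open("d0.pkl","wb"))
print(status.get_obs())
E
```

```text
pics
scene {'fovy': 53.33623104015543, 'cx': 318.03617522526235, 'cy': 234.23594744599998, 'rvec': array([ 1.16511032,  2.37245161, -0.98197293]), 'tvec': array([ 0.33879665, -0.31493357,  1.51137091])}
top {'fovy': 46.34422708253752, 'cx': 328.60598402717085, 'cy': 237.04383684864658, 'rvec': array([ 2.15063595, -2.18498659,  0.16054499]), 'tvec': array([0.04526154, 0.63277491, 1.39217382])}
{'t': 0.1, 'q': array([-1.38302878e+00,  5.33186518e-02,  1.61414649e+00, -2.33592212e-05,
        1.47598960e+00, -1.19008621e-01]), 'dq': array([ 0.00109801, -0.00039755, -0.00445324,  0.00049491, -0.00066492,
       -0.00023496]), 'effort': array([ 5.04170876e-04, -3.94901276e+01, -3.71362245e+01, -2.03369527e-04,
        3.92955626e-03, -7.18546801e-06]), 'tool_pos': array([ 0.18862609, -0.5952723 ,  0.2301748 ]), 'tool_rot': array([-3.10286863e+00, -4.79714736e-01,  1.36960457e-04]), 'contact_force': array([ 0.09847248,  0.53941449, -0.15255257]), 'wrist_torque': array([ 0.00018913, -0.02800154, -0.04247422]), 'grip_force': 0.0, 'opening': 0.08568675223999224}
```

View pics/top0.png

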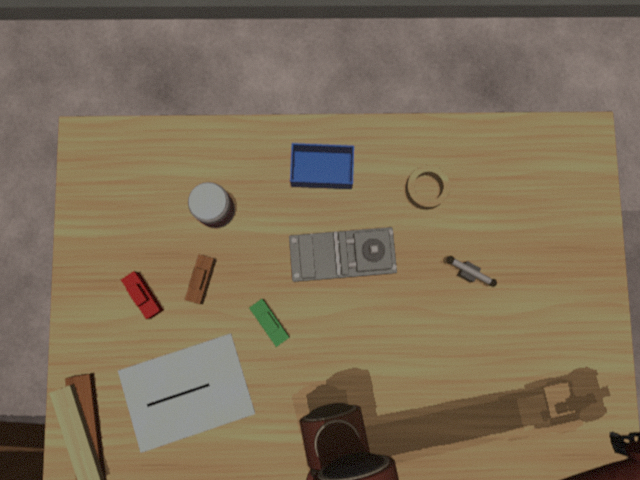

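View pics/scene0.png

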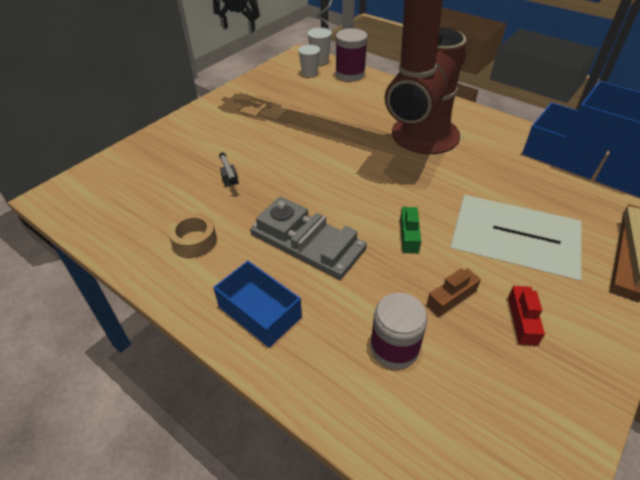

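```bash
cat > h.py <<'E'
import numpy as np,cv2,pickle
from scipy.spatial.transform import Rotation as R
from scipy.optimize import least_squares
def K(c):
    f=240/np.tan(np.radians(c["fovy"])/2); return np.array([[f,0,c["cx"]],[0,f,c["cy"]],[0,0,1]])
def proj(c,P): return cv2.projectPoints(np.asarray(P,float).reshape(-1,3),np.array(c["rvec"]),np.array(c["tvec"]),K(c),None)[0][:,0]
def unproj(c,uv,z):
    M=R.from_rotvec(c["rvec"]).as_matrix(); C=-M.T@c["tvec"]
    d=M.T@np.linalg.solve(K(c),[uv[0],uv[1],1]); return C+d*(z-C[2])/d[2]
def place(p,L):  # pose (x,y,yaw), local pts
    L=np.asarray(L,float); c,s=np.cos(p[2]),np.sin(p[2])
    return np.c_[p[0]+c*L[:,0]-s*L[:,1],p[1]+s*L[:,0]+c*L[:,1],L[:,2]]
def crop(img,x,y,w,h,k): return cv2.resize(img[y:y+h,x:x+w],None,fx=k,fy=k,interpolation=cv2.INTER_CUBIC)
def fit(p0,obs): # obs: list of (cam, local pts, px)
    r=least_squares(lambda p:np.concatenate([(proj(c,place(p,L))-np.array(u)).ravel() for c,L,u in obs]),p0)
    return r.x, np.round(r.fun.reshape(-1,2),1)
E
python3 - <<'E'
from h import *
d=pickle.load(open("d0.pkl","rb"));t=d["top"]["img"];s=d["scene"]["img"]
for n,uv,z in(("spindle",(374,250),.09),("viceL",(293,258),.025),("block",(200,279),.06),("handle",(470,271),.05),("tin",(209,203),.125),("tape",(427,187),.048),("bin",(322,166),.07),("green",(269,322),.06)): print(n,unproj(d["top"],uv,z).round(3))
cv=lambda a:cv2.convertScaleAbs(a,alpha=1.6)
a=np.vstack([np.hstack([crop(t,280,220,130,70,4),crop(t,175,245,70,70,4)]),np.hstack([crop(t,435,245,70,50,5),crop(s,215,145,70,50,5)])[:250,:800] if 0 else np.hstack([crop(t,435,240,80,60,5),crop(s,205,145,80,60,5)])]) 
cv2.imwrite("pics/m1.png",cv(a)[:,:,::-1]); print(a.shape)
b=np.hstack([crop(s,245,190,125,90,4),crop(s,420,260,70,90,4)]); cv2.imwrite("pics/m2.png",cv(b)[:,:,::-1]); print(b.shape)
E
```

```text
spindle [ 0.593 -0.075  0.09 ]
viceL [0.582 0.127 0.025]
block [0.531 0.356 0.06 ]
handle [ 0.54 -0.32  0.05]
tin [0.709 0.324 0.125]
tape [ 0.758 -0.22   0.048]
bin [0.811 0.05  0.07 ]
green [0.422 0.186 0.06 ]
(580, 800, 3)
(360, 780, 3)
```

View pics/m1.png

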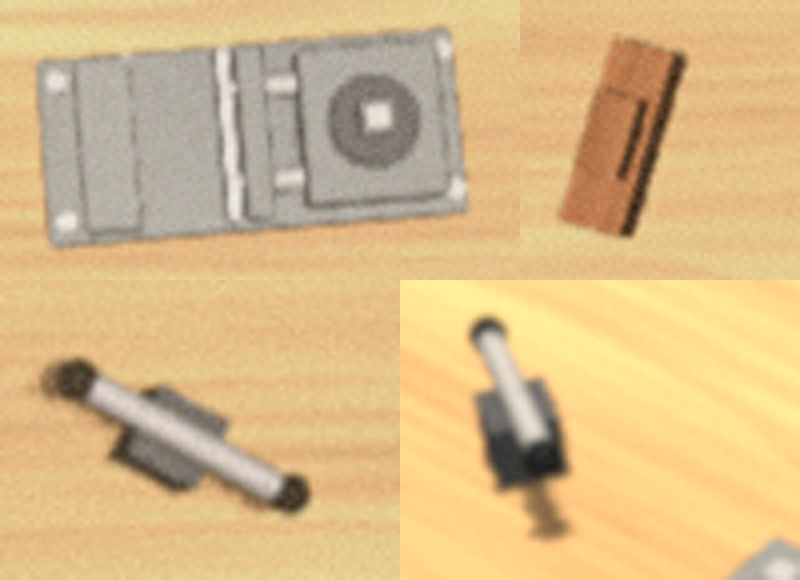

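View pics/m2.png

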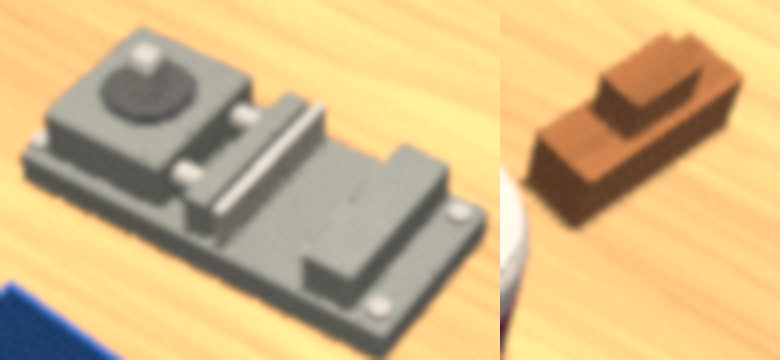

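```bash
cat > f1.py <<'E'
from h import *
d=pickle.load(open("d0.pkl","rb"));T,S=d["top"],d["scene"]
def m(ox,oy,k,ux,uy): return lambda pts:[(ox+(u-ux+.5)/k-.5,oy+(v-uy+.5)/k-.5) for u,v in pts]
mm=lambda a:np.array(a)/1000
vt=m(280,220,4,0,0);vs=m(245,190,4,0,0);bt=m(175,245,4,520,0);bs=m(420,260,4,500,0);ht=m(435,240,5,0,280);hs=m(205,145,5,400,280)
print("vice",*fit([.6,.03,.08],[(T,mm([(55,45,55),(-55,45,55),(0,-105,92)]),vt([(128,58),(142,230),(378,116)])),(S,mm([(55,45,55),(-55,45,55),(0,-105,92)]),vs([(303,258),(403,147),(146,48)]))]))
print("block",*fit([.53,.356,-.3],[(T,mm([(60,20,45),(60,-20,45),(-60,20,45),(-60,-20,45)]),bt([(615,37),(672,52),(560,218),(620,236)])),
 (S,mm([(60,-20,45),(60,20,45),(-60,20,45),(25,14,75),(25,-14,75),(-25,14,75),(-25,-14,75),(60,20,0),(60,-20,0),(-60,20,0)]),bs([(538,135),(592,185),(742,78),(641,108),(600,77),(703,66),(663,35),(575,228),(528,182),(728,125)]))]))
print("handle",*fit([.54,-.32,1.09],[(T,mm([(60,0,48),(-60,0,48)]),ht([(75,380),(291,493)])),(S,mm([(60,0,48),(-60,0,48)]),hs([(542,455),(488,332)]))]))
v=fit([.6,.03,.08],[(T,mm([(55,45,55),(-55,45,55),(0,-105,92)]),vt([(128,58),(142,230),(378,116)]))])[0]
print("vice base corners local:")
for uv,z in zip(vt([(38,62),(448,30),(467,212),(52,245)]),[.025]*4): 
    w=unproj(T,uv,z)[:2]-v[:2]; print(R.from_euler("z",-v[2]).apply([*w,0]).round(4))
for uv in vt([(217,48),(232,220)]): w=unproj(T,uv,.055)[:2]-v[:2]; print("jaw",R.from_euler("z",-v[2]).apply([*w,0]).round(4))
E
python3 f1.py
```

```text
vice [0.58891504 0.02963124 0.06024772] [[ 0.2 -0.7]
 [-0.1 -0.1]
 [ 0.2  0.5]
 [-0.4 -0.7]
 [ 0.5 -1. ]
 [ 0.3  1.9]]
block [ 0.53236618  0.36173113 -0.27538567] [[-0.2 -0.3]
 [ 0.9 -0. ]
 [-0.1  0.7]
 [ 0.4  0.4]
 [-0.6 -0. ]
 [-0.2 -0.2]
 [ 0.9 -0.4]
 [-0.2  0.3]
 [-0.  -0.4]
 [ 0.6 -0.4]
 [ 0.5 -0.8]
 [ 0.5  1.5]
 [-1.2  0.8]
 [-0.2  0.6]]
handle [ 0.53961087 -0.32558208  1.05804966] [[ 1.1  0.4]
 [ 0.1  0.4]
 [ 0.5  1.3]
 [-0.   1.5]]
vice base corners local:
[0.0606 0.1024 0.    ]
[ 0.0583 -0.1634  0.    ]
[-0.06   -0.1633  0.    ]
[-0.0573  0.1031  0.    ]
jaw [ 0.0557 -0.0119  0.    ]
jaw [-0.0533 -0.0113  0.    ]
```

```bash
cat > p.py <<'E'
import sys
from h import *
from station import status
# usage: p.py x y z yaw(tool x) -> units remaining (turn first, then shift)
o=status.get_obs(); M=R.from_rotvec(o["tool_rot"]).as_matrix()
x,y,z,psi=map(float,sys.argv[1:5])
G=np.c_[[np.cos(psi),np.sin(psi),0],[np.sin(psi),-np.cos(psi),0],[0,0,-1]]
dt=np.degrees(R.from_matrix(M.T@G).as_rotvec())/5
e=np.array([x,y,z])-o["tool_pos"]
print("t %.2f tcp"%o["t"],o["tool_pos"].round(4),"toolyaw %.3f"%np.arctan2(M[1,0],M[0,0]),"q6 %.2f"%o["q"][5],"open %.4f grip %.1f"%(o["opening"],o["grip_force"]),"F",o["contact_force"].round(1),"Tq",o["wrist_torque"].round(2))
print("turn",dt.round(2),"shift after turn",(G.T@e/.03).round(2),"now-axes",(M.T@e/.03).round(2))
E
python3 -m jog '[[0,0,1,1,-0.35,0,1],[0,0,1,1,-0.35,0,1],[0,0,1,1,-0.35,0,1],[0,0,1,1,-0.35,0,1],[0,0,1,1,-0.35,0,1]]'
python3 -m jog '[[0,0,1,0.5,-1,0,1],[0,0,0.66,0.5,-1,0,1],[0,0,0,0,-1,0,1],[0,0,0,0,-1,0,1],[0,0,0,0,-1,0,1]]'
python3 p.py .532 .362 .2 -.275
```

```text
t: 0.72
tool_pos: [0.3302, -0.5237, 0.2307]
tool_rot: [-3.134, 0.208, 0.001]
contact_force: [0.4, 0.3, -0.7]
opening: 0.0855
grip_force: 0.0
t: 1.35
tool_pos: [0.3937, -0.3828, 0.2306]
tool_rot: [-3.111, 0.429, 0.001]
contact_force: [0.5, 0.5, 0.3]
opening: 0.0852
grip_force: 0.0
t 1.35 tcp [ 0.3937 -0.3828  0.2306] toolyaw -0.274 q6 0.94 open 0.0852 grip 0.0 F [0.5 0.5 0.3] Tq [-0.02 -0.01  0.  ]
turn [-0.01  0.01  0.01] shift after turn [ -2.31 -25.14   1.02] now-axes [ -2.29 -25.14   1.04]
```

```bash

for i in 1; do
python3 -m jog '[[0,0,0,0,-1,0,1],[0,0,0,0,-1,0,1],[0,0,0,0,-1,0,1],[0,0,0,0,-1,0,1],[0,0,0,0,-1,0,1]]' >/dev/null
python3 -m jog '[[0,0,0,0,-1,0,1],[0,0,0,0,-1,0,1],[0,0,0,0,-1,0,1],[0,0,0,0,-1,0,1],[0,0,0,0,-1,0,1]]' >/dev/null
python3 -m jog '[[0,0,0,0,-1,0,1],[0,0,0,0,-1,0,1],[0,0,0,-0.5,-1,0,1],[0,0,0,-0.5,-1,0,1],[0,0,0,-0.5,-1,0,1]]' >/dev/null
python3 -m jog '[[0,0,0,-0.4,-1,0,1],[0,0,0,-0.4,-1,0,1],[0,0,0,0,-1,0,1],[0,0,0,0,-1,0,1],[0,0,0,0,-1,0,1]]' >/dev/null
done
python3 p.py .532 .362 .2 -.275
```

```text
t 3.85 tcp [0.4897 0.2132 0.2307] toolyaw -0.274 q6 2.12 open 0.0851 grip 0.0 F [ 0.5 -0.5 -0. ] Tq [ 0.04 -0.04  0.04]
turn [0.01 0.01 0.01] shift after turn [ 0.01 -5.16  1.02] now-axes [ 0.02 -5.16  1.02]
```

```bash
cat > w.py <<'E'
from h import *
from station import viewer
def wproj(c,P):
    X=R.from_rotvec(c["rvec"]).apply(np.asarray(P,float).reshape(-1,3))+c["tvec"]
    f=240/np.tan(np.radians(c["fovy"])/2); r=np.hypot(X[:,0],X[:,1]); th=np.arctan2(r,X[:,2])
    return np.c_[c["cx"]+f*th*X[:,0]/r,c["cy"]+f*th*X[:,1]/r]
def wfit(c,L,u,p0):
    r=least_squares(lambda p:(wproj(c,place(p,L))-np.array(u)).ravel(),p0); return r.x,r.fun.reshape(-1,2).round(1)
def shot(name,polys=[]):
    c=viewer.get_image("wrist"); pickle.dump(c,open(name+".pkl","wb")); im=c["img"][:,:,::-1].copy()
    for P in polys: cv2.polylines(im,[wproj(c,P).round().astype(int)],True,(0,255,0),1)
    cv2.imwrite(f"pics/{name}.png",im)
E
python3 -m jog '[[0,0,0,0,-1,0.2,1],[0,0,0,0,-1,0.2,1],[0,0,0,0,-1,0.2,1],[0,0,0,0,-1,0.2,1],[0,0,0,0,-1,0.2,1]]' >/dev/null
python3 -m jog '[[0,0,0,0,-0.16,0,1],[0,0,0,0,0,0,1]]' >/dev/null
python3 p.py .532 .362 .2 -.275
python3 -c "
from w import *
p=[.5324,.3617,-.275]
L=lambda a,b,z:place(p,[(a,b,z),(-a,b,z),(-a,-b,z),(a,-b,z)])
shot('w1',[L(.06,.02,.045),L(.025,.014,.075),L(.06,.02,0)])"
```

```text
t 4.72 tcp [0.5316 0.3609 0.2009] toolyaw -0.274 q6 2.33 open 0.0853 grip 0.0 F [ 0.3 -1.4  0.1] Tq [0.02 0.07 0.05]
turn [0.01 0.01 0.01] shift after turn [ 0.   -0.04  0.03] now-axes [ 0.   -0.04  0.03]
```

View pics/w1.png

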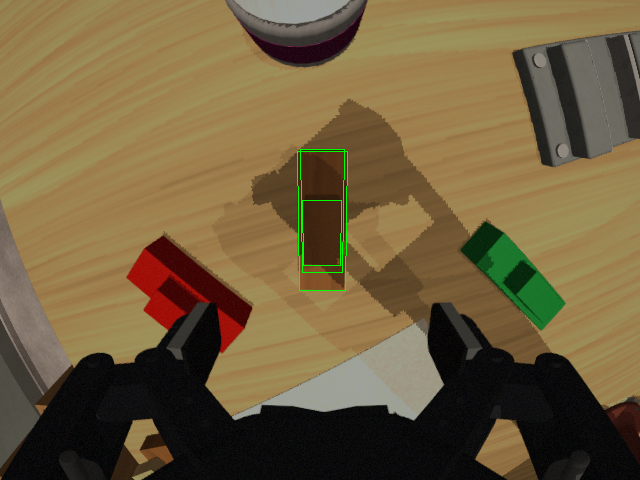

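```bash

python3 -m jog '[[0,0,0,0,0,1,1],[0,0,0,0,0,1,1],[0,0,0,0,0,1,1],[0,0,0,0,0,1,1],[0,0,0,0,0,1,1]]' 50 >/dev/null
python3 -m jog '[[0,0,0,0,-0.03,0,-1],[0,0,0,0,0,0,-1],[0,0,0,0,0,0,-1],[0,0,0,0,0,0,-1],[0,0,0,0,0,0,-1]]' 50
python3 -m jog '[[0,0,0,0,0,0,-1],[0,0,0,0,0,0,-1],[0,0,0,0,0,-0.5,-1],[0,0,0,0,0,-1,-1],[0,0,0,0,0,-1,-1]]' 50
python3 p.py .5876 .0496 .16 .06
```

```text
t: 6.02
tool_pos: [0.5335, 0.3627, 0.0537]
tool_rot: [-3.11, 0.429, -0.005]
contact_force: [0.3, -1.0, 5.5]
opening: 0.0273
grip_force: 51.0
t: 6.65
tool_pos: [0.5314, 0.362, 0.1269]
tool_rot: [3.111, -0.429, -0.002]
contact_force: [0.1, 0.5, -2.4]
opening: 0.0265
grip_force: 50.1
t 6.65 tcp [0.5314 0.362  0.1269] toolyaw -0.274 q6 2.33 open 0.0265 grip 50.1 F [ 0.1  0.5 -2.4] Tq [-0.03  0.01 -0.02]
turn [ 0.01  0.01 -3.83] shift after turn [ 1.25 10.51 -1.1 ] now-axes [ 4.62  9.52 -1.1 ]
```

```bash

python3 -m jog '[[0,0,-1,0.4,1,-1,-1],[0,0,-1,0.4,1,0,-1],[0,0,-1,0.4,1,0,-1],[0,0,-0.83,0.3,1,0,-1],[0,0,0,0.2,1,0,-1]]' >/dev/null
python3 -m jog '[[0,0,0,0,1,0,-1],[0,0,0,0,1,0,-1],[0,0,0,0,1,0,-1],[0,0,0,0,1,0,-1],[0,0,0,0,0,0,-1]]' >/dev/null
python3 p.py .5878 .0476 .16 .06
```

```text
t 7.90 tcp [0.574  0.0863 0.1565] toolyaw 0.057 q6 1.53 open 0.0271 grip 50.3 F [ 0.5 -0.5 -1.5] Tq [-0.02  0.02 -0.  ]
turn [ 0.    0.   -0.03] shift after turn [ 0.38  1.32 -0.12] now-axes [ 0.39  1.31 -0.12]
```

```bash

python3 -m jog '[[0,0,-0.03,0.4,0.7,0,-1],[0,0,0,0,0.63,0,-1],[0,0,0,0,0,0,-1]]' >/dev/null
python3 p.py .5878 .0476 .16 .06
python3 -c "
from w import *
p=[.5889,.0296,.06]
L=lambda a,b0,b1,z:place(p,[(a,b0,z),(-a,b0,z),(-a,b1,z),(a,b1,z)])
shot('w2',[L(.055,.045,.075,.055),L(.007,-.112,-.098,.092),L(.055,-.039,-.009,.055),L(.06,-.163,.107,.025)])"
```

```text
t 8.28 tcp [0.5883 0.0481 0.1562] toolyaw 0.061 q6 1.47 open 0.0270 grip 50.3 F [ 0.   0.5 -2.4] Tq [ 0.03 -0.02  0.09]
turn [-0.    0.01  0.01] shift after turn [-0.02  0.01 -0.13] now-axes [-0.02  0.01 -0.13]
```

View pics/w2.png

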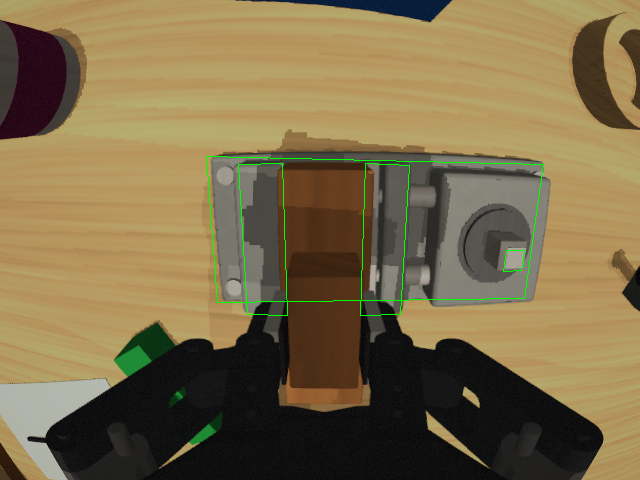

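```bash

python3 -m jog '[[0,0,0,0,0,0.8,-1],[0,0,0,0,0,0.8,-1],[0,0,0,0,0,0.7,-1],[0,0,0,0,0,0.15,-1],[0,0,0,0,0,0,-1]]'
python3 -m jog '[[0,0,0,0,0,0.1,-1],[0,0,0,0,0,0,-1]]'
```

```text
t: 8.95
tool_pos: [0.5886, 0.0489, 0.0829]
tool_rot: [-3.14, -0.099, 0.0]
contact_force: [0.5, 0.3, -2.1]
opening: 0.0268
grip_force: 50.3
t: 9.2
tool_pos: [0.589, 0.0486, 0.0804]
tool_rot: [3.14, 0.098, 0.002]
contact_force: [0.1, 0.9, -2.0]
opening: 0.027
grip_force: 50.3
```

```bash

python3 -m jog '[[0,0,0,0,0,0.1,-1],[0,0,0,0,0,0,-1]]'
python3 -m jog '[[0,0,0,0,0,0.07,-1],[0,0,0,0,0,0,-1]]'
```

```text
t: 9.45
tool_pos: [0.5894, 0.0485, 0.0788]
tool_rot: [3.14, 0.098, 0.002]
contact_force: [-2.3, -1.0, 5.6]
opening: 0.0271
grip_force: 51.2
t: 9.7
tool_pos: [0.5895, 0.0485, 0.0787]
tool_rot: [3.14, 0.098, 0.001]
contact_force: [-9.3, -1.4, 14.4]
opening: 0.027
grip_force: 52.4
```

```bash

python3 -m jog '[[0,0,0,0,0,-0.1,-1],[0,0,0,0,0,0,1],[0,0,0,0,0,0,1],[0,0,0,0,0,0,1],[0,0,0,0,0,0,1]]'
python3 -m jog '[[0,0,0,0,0,-1,1],[0,0,0,0,0,-1,1],[0,0,0,0,0,-1,1],[0,0,0,0,0,-1,1],[0,0,0,0,0,-0.5,1]]' >/dev/null
python3 -c "
from w import *
p=[.5889,.0296,.06]
L=lambda a,b0,b1,z:place(p,[(a,b0,z),(-a,b0,z),(-a,b1,z),(a,b1,z)])
shot('w3',[L(.06,-.002,.038,.070),L(.025,.004,.032,.1)])"
python3 p.py .5396 -.3256 .16 1.058
```

```text
t: 10.32
tool_pos: [0.5885, 0.0486, 0.0775]
tool_rot: [3.14, 0.098, -0.0]
contact_force: [-0.0, -0.5, -0.2]
opening: 0.0852
grip_force: 0.0
t 11.00 tcp [0.59   0.0486 0.2163] toolyaw 0.063 q6 1.46 open 0.0855 grip 0.0 F [-0.3 -0.3  1.8] Tq [ 0.04 -0.02  0.02]
turn [  0.03  -0.05 -11.41] shift after turn [-11.69   4.65   1.88] now-axes [-2.47 12.34  1.87]
```

View pics/w3.png

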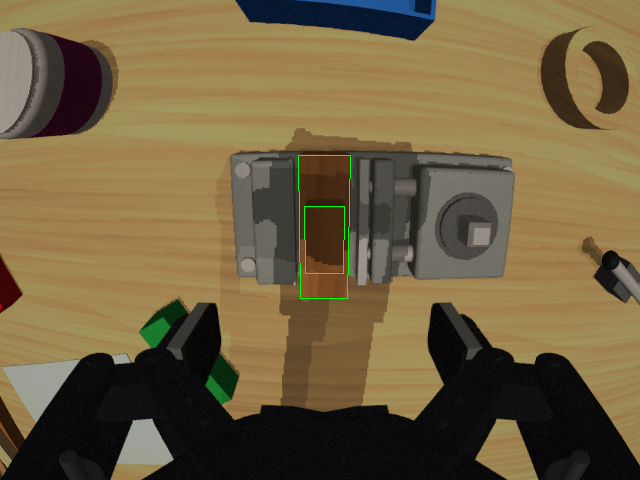

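```bash

python3 -m jog '[[0,0,0,0.1,1,0.3,1],[0,0,0,0.1,1,0.3,1],[0,0,0,0.1,1,0.3,1],[0,0,0,0.1,1,0.3,1],[0,0,0,0,0,0,1]]' >/dev/null
python3 -c "
from w import *
shot('w4')"
python3 p.py .5396 -.3256 .17 1.058
```

```text
t 11.68 tcp [ 0.6072 -0.0707  0.1749] toolyaw 0.061 q6 1.27 open 0.0856 grip 0.0 F [-0.   0.   0.3] Tq [-0.03  0.02  0.02]
turn [ -0.03   0.02 -11.43] shift after turn [-8.51  2.2   0.16] now-axes [-2.77  8.35  0.16]
```

```bash

python3 -m jog '[[0,0,-1,-0.35,0.95,0,1],[0,0,-1,-0.4,0.9,0,1],[0,0,-1,-0.5,0.9,0,1],[0,0,-1,-0.55,0.85,0,1],[0,0,-1,-0.6,0.8,0,1]]' >/dev/null
python3 -m jog '[[0,0,-1,-0.7,0.7,0,1],[0,0,-1,-0.75,0.65,0,1],[0,0,-1,-0.8,0.6,0,1],[0,0,-1,0,0,0,1],[0,0,-1,0,0,0,1]]' >/dev/null
python3 -m jog '[[0,0,-1,0,0,0,1],[0,0,-0.43,0,0,0,1]]' >/dev/null
python3 p.py .5396 -.3256 .17 1.058
```

```text
t 13.18 tcp [ 0.5454 -0.3013  0.1766] toolyaw 1.063 q6 -0.12 open 0.0856 grip 0.0 F [ 0.5 -0.3 -0.3] Tq [ 0.    0.02 -0.01]
turn [-0.   -0.01  0.05] shift after turn [-0.8   0.23  0.22] now-axes [-0.8   0.23  0.22]
```

```bash

python3 -m jog '[[0,0,0,-0.8,0.23,0,1],[0,0,0,0,0,0,1]]' >/dev/null
python3 p.py .5396 -.3256 .17 1.058
python3 - <<'E'
from w import *
c4=pickle.load(open("w4.pkl","rb"))
p=[.5396,-.3256,1.058]
H=20/1e3
L=place(p,[(H,H,.042),(-H,H,.042),(-H,-H,.042),(H,-H,.042)])
shot('w5',[L,place(p,[(-.06,0,.048),(.06,0,.048)])])
c=pickle.load(open("w5.pkl","rb"))
u=wproj(c4,[.5952,-.0752,.092])[0]; v=wproj(c,[.5396,-.3256,.042])[0]
print(u,v)
x,y=(u-40).astype(int); a=crop(c4["img"],x,y,80,80,5)
im=cv2.imread("pics/w5.png")[:,:,::-1]; X,Y=(v-100).astype(int); b=crop(im,X,Y,200,200,2)
print("offs",x,y,X,Y)
cv2.imwrite("pics/m3.png",np.hstack([a,b])[:,:,::-1])
E
```

```text
t 13.43 tcp [ 0.539  -0.3281  0.1768] toolyaw 1.058 q6 -0.15 open 0.0853 grip 0.0 F [-0.8  0.5  0.3] Tq [-0.    0.    0.01]
turn [0. 0. 0.] shift after turn [ 0.08 -0.02  0.23] now-axes [ 0.08 -0.02  0.23]
[327.0409594  268.95259793] [321.77398303 226.32521531]
offs 287 228 221 126
```

View pics/m3.png

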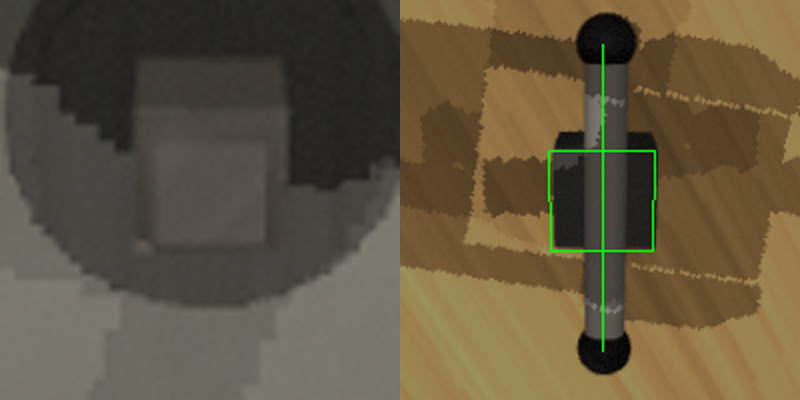

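```bash
python3 - <<'E'
from w import *
c4=pickle.load(open("w4.pkl","rb"));c5=pickle.load(open("w5.pkl","rb"))
s=lambda pts:[(287+(u+.5)/5-.5,228+(v+.5)/5-.5) for u,v in pts]
h=lambda pts:[(221+(u-400+.5)/2-.5,126+(v+.5)/2-.5) for u,v in pts]
# spindle square: try yaw near .06-.1 ; order corners by projecting
p0=[.5952,-.0752,.0]; q=.007
L=[(q,q,.092),(q,-q,.092),(-q,-q,.092),(-q,q,.092)]
print("pred",(wproj(c4,place(p0,L))-[287,228])*5)
print(wfit(c4,L,s([(155,143),(265,138),(268,242),(155,245)]),p0))
q=.010; L=[(q,q,.087),(q,-q,.087),(-q,-q,.087),(-q,q,.087)]
print("taper bottom, pred",(wproj(c4,place(p0,L))-[287,228])*5)
print(wfit(c5,[(.06,0,.048),(-.06,0,.048)],h([(606,40),(604,347)]),[.5396,-.3256,1.058]))
g=cv2.cvtColor(c4["img"],cv2.COLOR_RGB2GRAY)[250:285,310:350]; 
lsd=cv2.createLineSegmentDetector(); l=lsd.detect(cv2.convertScaleAbs(cv2.GaussianBlur(g,(0,0),.7),alpha=2))[0]
for k in l[:,0]+np.array([310,250]*2):
    a=unp=np.hypot(k[2]-k[0],k[3]-k[1])
    if a>9: print(k.round(1),"deg %.1f"%np.degrees(np.arctan2(k[3]-k[1],k[2]-k[0])))
E
```

```text
pred [[148.89165999 150.56889673]
 [258.20313885 156.69879242]
 [250.44711996 257.70490434]
 [143.2232068  251.82938269]]
(array([ 0.59722237, -0.07617965,  0.0867199 ]), array([[-0.1, -0.1],
       [-0.1,  0.3],
       [-0.4, -0.1],
       [ 0.6, -0.1]]))
taper bottom, pred [[127.80585918 114.81831379]
 [281.44352413 123.50399275]
 [270.04108862 265.2986836 ]
 [120.43927813 257.10681691]]
(array([ 0.54129949, -0.32485443,  1.05078801]), array([[-0. ,  0.2],
       [ 0. , -0.3]]))
[342.  263.7 344.8 250.5] deg -78.0
[313.2 250.3 318.6 274.3] deg 77.3
[339.2 276.9 339.6 261.8] deg -88.5
[319.4 276.2 336.9 275.7] deg -1.6
[338.1 256.4 320.6 255.8] deg -178.1
```

```bash

python3 p.py .5413 -.3249 .010 1.051
python3 -m jog '[[0,0,0.08,0.13,0.02,1,1],[0,0,0,0,0,1,1],[0,0,0,0,0,1,1],[0,0,0,0,0,1,1],[0,0,0,0,0,1,1]]' >/dev/null
python3 p.py .5413 -.3249 .010 1.051
```

```text
t 13.47 tcp [ 0.5391 -0.3275  0.1767] toolyaw 1.058 q6 -0.15 open 0.0854 grip 0.0 F [-0.7  0.2 -0.2] Tq [0.01 0.03 0.06]
turn [-0.   -0.    0.09] shift after turn [0.11 0.02 5.56] now-axes [0.11 0.02 5.56]
t 14.10 tcp [ 0.5418 -0.3235  0.0258] toolyaw 1.053 q6 -0.14 open 0.0853 grip 0.0 F [ 0.1 -1.1  0.8] Tq [0.03 0.   0.  ]
turn [ 0.   -0.    0.02] shift after turn [-0.05  0.01  0.53] now-axes [-0.05  0.01  0.53]
```

```bash

python3 -m jog '[[0,0,0,-0.03,0,0.53,1],[0,0,0,0,0,0,1],[0,0,0,0,0,0,-1],[0,0,0,0,0,0,-1],[0,0,0,0,0,0,-1]]' 70 >/dev/null
python3 -m jog '[[0,0,0,0,0,0,-1],[0,0,0,0,0,0,-1],[0,0,0,0,0,0,-1]]' 70
python3 p.py .5413 -.3249 .15 1.636
```

```text
t: 15.1
tool_pos: [0.5421, -0.3252, 0.0125]
tool_rot: [2.714, 1.578, 0.001]
contact_force: [-0.4, 0.4, 5.5]
opening: 0.0386
grip_force: 73.2
t 15.10 tcp [ 0.5421 -0.3252  0.0125] toolyaw 1.053 q6 -0.14 open 0.0386 grip 73.2 F [-0.4  0.4  5.5] Tq [0.17 0.19 0.04]
turn [ 0.02  0.01 -6.68] shift after turn [ 0.01 -0.03 -4.58] now-axes [-0.01 -0.02 -4.58]
```

```bash

python3 -m jog '[[0,0,0,0,0,-1,-1],[0,0,0,0,0,-1,-1],[0,0,-1,0,0,-1,-1],[0,0,-1,0,0,-1,-1],[0,0,-1,0,0,-0.6,-1]]' 100
python3 -m jog '[[0,0,-1,0.8,0.4,0,-1],[0,0,-1,0.9,0.4,0,-1],[0,0,-1,0.9,0.4,0,-1],[0,0,-0.68,0.9,0.4,0,-1],[0,0,0,0,0,0,-1]]' >/dev/null
python3 p.py .5972 -.0762 .15 1.636
```

```text
t: 15.72
tool_pos: [0.5411, -0.3244, 0.1492]
tool_rot: [2.484, 1.923, -0.0]
contact_force: [0.8, -0.1, -4.2]
opening: 0.0385
grip_force: 102.1
t 16.35 tcp [ 0.601  -0.2245  0.1469] toolyaw 1.639 q6 -0.54 open 0.0387 grip 102.0 F [-0.4  0.4 -3. ] Tq [-0.   -0.01 -0.  ]
turn [-0.03 -0.02  0.03] shift after turn [ 4.94  0.2  -0.1 ] now-axes [ 4.94  0.21 -0.09]
```

```bash

python3 -m jog '[[0,0,0,1,0.1,0,-1],[0,0,0,1,0.1,0,-1],[0,0,0,1,0,0,-1],[0,0,0,1,0,0,-1],[0,0,0,0.94,0,0,-1]]' >/dev/null
python3 -m jog '[[0,0,0,0,0,0,-1],[0,0,0,0,0,0,-1]]' >/dev/null
python3 p.py .5972 -.0762 .11 1.636
```

```text
t 17.23 tcp [ 0.5972 -0.0792  0.1481] toolyaw 1.635 q6 -0.32 open 0.0385 grip 102.0 F [ 0.7  0.1 -4.3] Tq [ 0.01 -0.03 -0.01]
turn [-0.01  0.   -0.01] shift after turn [0.1  0.01 1.27] now-axes [0.1  0.01 1.27]
```

```bash

python3 -m jog '[[0,0,0,0.1,0,0.6,-1],[0,0,0,0,0,0.6,-1],[0,0,0,0,0,0,-1]]' >/dev/null
python3 p.py .5972 -.0762 .10 1.636
python3 -m jog '[[0,0,0,0,0,0.2,-1],[0,0,0,0,0,0,-1]]'
python3 -m jog '[[0,0,0,0,0,0.2,-1],[0,0,0,0,0,0,-1]]'
```

```text
t 17.60 tcp [ 0.5951 -0.0753  0.1089] toolyaw 1.635 q6 -0.31 open 0.0382 grip 101.9 F [-0.9  0.8 -4.5] Tq [ 0.04  0.03 -0.04]
turn [-0.07 -0.02 -0.01] shift after turn [-0.03  0.07  0.3 ] now-axes [-0.03  0.07  0.3 ]
t: 17.85
tool_pos: [0.5974, -0.0756, 0.1066]
tool_rot: [-2.148, -2.292, 0.0]
contact_force: [-0.1, 0.2, -3.9]
opening: 0.0386
grip_force: 101.9
t: 18.1
tool_pos: [0.5972, -0.0754, 0.1004]
tool_rot: [-2.147, -2.292, 0.001]
contact_force: [-0.4, -0.4, -4.4]
opening: 0.0384
grip_force: 101.9
```

```bash

python3 -m jog '[[0,0,0,0,0,0.15,-1],[0,0,0,0,0,0,-1]]'
python3 -m jog '[[0,0,0,0,0,0.1,-1],[0,0,0,0,0,0,-1]]'
```

```text
t: 18.35
tool_pos: [0.5972, -0.0754, 0.0958]
tool_rot: [-2.148, -2.292, 0.0]
contact_force: [-0.9, 0.1, -4.3]
opening: 0.0388
grip_force: 102.0
t: 18.6
tool_pos: [0.5974, -0.0754, 0.0929]
tool_rot: [-2.148, -2.292, -0.0]
contact_force: [0.3, -0.3, -3.4]
opening: 0.0386
grip_force: 102.0
```

```bash

python3 -m jog '[[0,0,0,0,0,0.2,-1],[0,0,0,0,0,0,-1]]'
python3 -m jog '[[0,0,0,0,0,0.2,-1],[0,0,0,0,0,0,-1]]'
python3 -m jog '[[0,0,0,0,0,0.1,-1],[0,0,0,0,0,0,-1]]'
```

```text
t: 18.85
tool_pos: [0.5972, -0.0754, 0.0864]
tool_rot: [-2.148, -2.292, 0.0]
contact_force: [0.4, 0.0, -3.7]
opening: 0.0388
grip_force: 102.1
t: 19.1
tool_pos: [0.5973, -0.0754, 0.0805]
tool_rot: [-2.148, -2.292, -0.0]
contact_force: [0.2, -0.3, -3.6]
opening: 0.0383
grip_force: 102.1
t: 19.35
tool_pos: [0.5974, -0.0755, 0.0779]
tool_rot: [-2.148, -2.292, 0.0]
contact_force: [-0.8, 0.0, -4.6]
opening: 0.0388
grip_force: 102.1
```

```bash

python3 -m jog '[[0,0,0,0,0,0.06,-1],[0,0,0,0,0,0,-1]]'
python3 -m jog '[[0,0,0,0,0,0.06,-1],[0,0,0,0,0,0,-1]]'
```

```text
t: 19.6
tool_pos: [0.5974, -0.0756, 0.0766]
tool_rot: [-2.148, -2.292, 0.0]
contact_force: [-3.1, -0.6, -2.0]
opening: 0.0385
grip_force: 102.3
t: 19.85
tool_pos: [0.5975, -0.0756, 0.0766]
tool_rot: [-2.148, -2.292, 0.001]
contact_force: [-7.7, 0.6, 5.6]
opening: 0.0391
grip_force: 103.5
```

```bash

python3 -m jog '[[0,0,0.5,0,0,0,-1],[0,0,0.7,0,0,0,-1],[0,0,0.8,0,0,0,-1],[0,0,0.8,0,0,0,-1],[0,0,0,0,0,0,-1]]' 120
python3 p.py .5974 -.0756 .0766 .065
```

```text
t: 20.48
tool_pos: [0.5972, -0.0758, 0.0766]
tool_rot: [-2.411, -2.013, 0.002]
contact_force: [-8.3, -0.7, 7.4]
opening: 0.0382
grip_force: 119.7
t 20.48 tcp [ 0.5972 -0.0758  0.0766] toolyaw 1.391 q6 -0.07 open 0.0382 grip 119.7 F [-8.3 -0.7  7.4] Tq [-0.01  1.45 -0.04]
turn [-1.00e-02  2.00e-02  1.52e+01] shift after turn [ 0.01 -0.01  0.  ] now-axes [0.01 0.01 0.  ]
```

```bash

python3 -m jog '[[0,0,1,0,0,0,-1],[0,0,1,0,0,0,-1],[0,0,1,0,0,0,-1],[0,0,1,0,0,0,-1],[0,0,0,0,0,0,-1]]'
python3 p.py .5974 -.0756 .0766 .065
```

```text
t: 21.1
tool_pos: [0.5968, -0.0752, 0.0766]
tool_rot: [-2.723, -1.563, 0.003]
contact_force: [-10.5, 2.1, 8.7]
opening: 0.0388
grip_force: 119.9
t 21.10 tcp [ 0.5968 -0.0752  0.0766] toolyaw 1.042 q6 0.28 open 0.0388 grip 119.9 F [-10.5   2.1   8.7] Tq [ 0.28  1.64 -0.03]
turn [-0.02  0.02 11.2 ] shift after turn [ 0.02  0.01 -0.  ] now-axes [-0.    0.02 -0.  ]
```

```bash
python3 - <<'E'
from w import *
shot('w6'); t=viewer.get_image("top")["img"]
w=cv2.imread("pics/w6.png")[:,:,::-1]
a=np.hstack([crop(t,280,220,100,80,3),cv2.resize(w,(480,360))[:240]]) if 0 else np.vstack([crop(t,280,205,160,80,3),cv2.resize(w,(480,360))])
cv2.imwrite("pics/m4.png",cv2.convertScaleAbs(a,alpha=1.4)[:,:,::-1]); print(a.shape)
E
```

```text
(600, 480, 3)
```

View pics/m4.png

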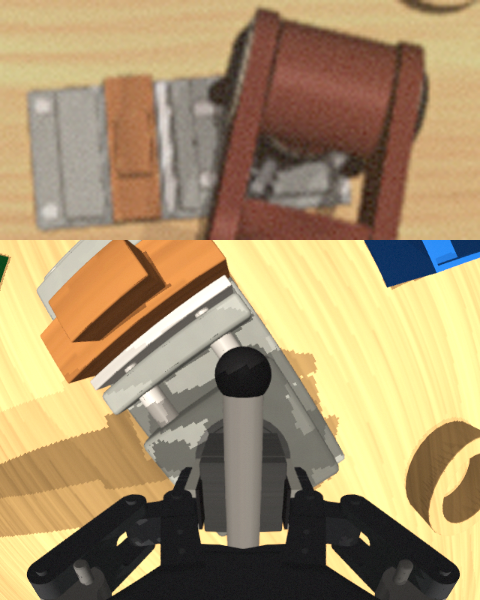

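```bash

python3 -m jog '[[0,0,1,-0.01,-0.015,0,-1],[0,0,1,0,0,0,-1],[0,0,1,0,0,0,-1],[0,0,1,0,0,0,-1],[0,0,0,0,0,0,-1]]'
python3 -m jog '[[0,0,1,0,0,0,-1],[0,0,1,0,0,0,-1],[0,0,1,0,0,0,-1],[0,0,0,0,0,0,-1]]'
python3 p.py .5974 -.0756 .0766 .065
```

```text
t: 21.82
tool_pos: [0.5968, -0.0752, 0.0766]
tool_rot: [-2.954, -1.067, 0.001]
contact_force: [-8.5, 2.0, 7.2]
opening: 0.0381
grip_force: 119.7
t: 22.32
tool_pos: [0.5969, -0.0753, 0.0766]
tool_rot: [-3.068, -0.672, 0.001]
contact_force: [-8.5, 2.3, 6.4]
opening: 0.038
grip_force: 119.7
t 22.32 tcp [ 0.5969 -0.0753  0.0766] toolyaw 0.432 q6 0.89 open 0.0380 grip 119.7 F [-8.5  2.3  6.4] Tq [ 0.26  1.31 -0.  ]
turn [-0.01  0.01  4.2 ] shift after turn [0.02 0.01 0.  ] now-axes [0.01 0.02 0.  ]
```

```bash

python3 -m jog '[[0,0,1,0,0,0,-1],[0,0,1,0,0,0,-1],[0,0,1,0,0,0,-1]]' >/dev/null; python3 p.py .5974 -.0756 .0766 .065
python3 -m jog '[[0,0,1,0,0,0,-1],[0,0,0.2,0,0,0,-1]]' >/dev/null; python3 p.py .5974 -.0756 .0766 .065
python3 -m jog '[[0,0,0.5,0,0,0,-1],[0,0,0,0,0,0,-1]]' >/dev/null; python3 p.py .5974 -.0756 .0766 .065
```

```text
t 22.70 tcp [ 0.5969 -0.0754  0.0766] toolyaw 0.168 q6 1.15 open 0.0384 grip 119.7 F [-7.3  1.8  7.3] Tq [0.15 1.35 0.26]
turn [-0.    0.01  1.18] shift after turn [0.02 0.01 0.  ] now-axes [0.02 0.01 0.  ]
t 22.95 tcp [ 0.5969 -0.0755  0.0766] toolyaw 0.065 q6 1.26 open 0.0385 grip 119.8 F [-8.8  1.4  7.1] Tq [0.12 1.36 0.27]
turn [0.   0.01 0.  ] shift after turn [0.02 0.01 0.  ] now-axes [0.02 0.01 0.  ]
t 23.20 tcp [ 0.5969 -0.0754  0.0766] toolyaw 0.022 q6 1.30 open 0.0381 grip 119.8 F [-8.4  1.7  6.3] Tq [0.17 1.35 0.01]
turn [-0.    0.01 -0.5 ] shift after turn [ 0.02  0.01 -0.  ] now-axes [ 0.02  0.01 -0.  ]
```

```bash

for k in 1; do
python3 -m jog '[[0,0,0.5,0,0,0,-1],[0,0,0.3,0,0,0,-1]]' >/dev/null; python3 p.py .5974 -.0756 .0766 .065 | head -1
python3 -m jog '[[0,0,0.4,0,0,0,-1],[0,0,0.3,0,0,0,-1]]' >/dev/null; python3 p.py .5974 -.0756 .0766 .065 | head -1
done
```

```text
t 23.45 tcp [ 0.5968 -0.0755  0.0766] toolyaw -0.048 q6 1.37 open 0.0380 grip 119.8 F [-8.3  1.3  7.1] Tq [0.17 1.33 0.29]
t 23.70 tcp [ 0.5968 -0.0755  0.0766] toolyaw -0.109 q6 1.43 open 0.0385 grip 119.8 F [-8.6  1.2  6.3] Tq [0.13 1.35 0.35]
```

```bash

python3 -m jog '[[0,0,0.2,0,0,0,-1],[0,0,0.2,0,0,0,-1]]' >/dev/null; python3 p.py .5974 -.0756 .0766 .065 | head -1
python3 -m jog '[[0,0,0.2,0,0,0,-1],[0,0,0.2,0,0,0,-1]]' >/dev/null; python3 p.py .5974 -.0756 .0766 .065 | head -1
```

```text
t 23.95 tcp [ 0.5968 -0.0755  0.0766] toolyaw -0.143 q6 1.47 open 0.0385 grip 119.8 F [-8.4  0.3  7.3] Tq [0.14 1.32 0.33]
t 24.20 tcp [ 0.5968 -0.0755  0.0766] toolyaw -0.178 q6 1.50 open 0.0384 grip 119.8 F [-7.5  1.3  7. ] Tq [0.15 1.29 0.37]
```

```bash

python3 -m jog '[[0,0,0.2,0,0,0,-1],[0,0,0.2,0,0,0,-1]]' >/dev/null; python3 p.py .5974 -.0756 .0766 .065 | head -1
python3 -c "
from w import *
p=[.5889,.0296,.06]
L=lambda a,b0,b1,z:place(p,[(a,b0,z),(-a,b0,z),(-a,b1,z),(a,b1,z)])
shot('w7')
im=cv2.imread('pics/w7.png'); t=viewer.get_image('top')['img'][:,:,::-1]
a=np.vstack([crop(t,280,215,200,75,3),cv2.resize(im,(600,450))[:370]]); cv2.imwrite('pics/m5.png',cv2.convertScaleAbs(a,alpha=1.4))"
```

```text
t 24.45 tcp [ 0.5968 -0.0755  0.0766] toolyaw -0.212 q6 1.53 open 0.0386 grip 120.0 F [-8.3  1.6  6.4] Tq [0.14 1.31 1.03]
```

View pics/m5.png

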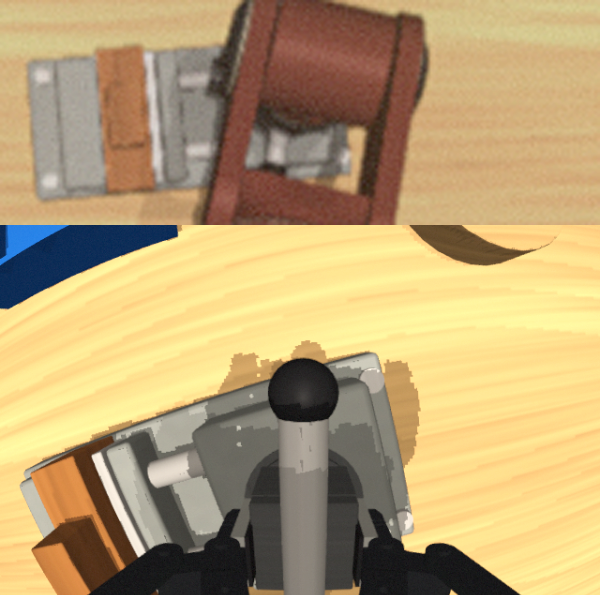

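```bash

python3 -m jog '[[0,0,-0.4,0,0,0,-1],[0,0,-0.2,0,0,0,-1],[0,0,0,0,0,0,-1]]' >/dev/null; python3 p.py .5974 -.0756 .0766 .065 | head -1
python3 -m jog '[[0,0,0,0,0,-0.03,1],[0,0,0,0,0,0,1],[0,0,0,0,0,0,1],[0,0,0,0,0,0,1],[0,0,0,0,0,0,1]]' 
python3 -m jog '[[0,0,0,0,0,-0.3,1],[0,0,0,0,0,-0.8,1],[0,0,0,0,0,-1,1],[0,0,0,0,0,-1,1],[0,0,0,0,0,-1,1]]'
```

```text
t 24.93 tcp [ 0.5969 -0.0754  0.0766] toolyaw -0.161 q6 1.48 open 0.0385 grip 119.9 F [-8.1  1.7  7.6] Tq [0.17 1.34 0.15]
t: 25.55
tool_pos: [0.597, -0.0756, 0.0756]
tool_rot: [-3.131, 0.254, -0.0]
contact_force: [0.1, 0.0, 0.6]
opening: 0.0854
grip_force: 0.0
t: 26.18
tool_pos: [0.597, -0.0755, 0.2004]
tool_rot: [3.131, -0.254, 0.001]
contact_force: [-1.8, 0.1, -0.6]
opening: 0.0857
grip_force: 0.0
```

```bash

python3 -m jog '[[0,0,0,0,0,-0.5,1],[0,0,0,0,0,0,1]]' >/dev/null
python3 - <<'E'
from w import *
shot('w8'); c=pickle.load(open("w8.pkl","rb"))
g=cv2.cvtColor(c["img"],cv2.COLOR_RGB2GRAY)
for s in(1,-1):
    for z in(.112,.122):
        best=min(((wproj(c,place([.597,-.0755,y],[(s*.06,0,z)]))[0],y) for y in np.arange(-.4,.05,.02)),key=lambda k:cv2.getRectSubPix(g,(9,9),tuple(map(float,k[0]))).mean())
        u=best[0]; print(s,z,u.round(1),"yaw",round(best[1],2),"dark",cv2.getRectSubPix(g,(9,9),tuple(map(float,u))).mean())
u=wproj(c,place([.597,-.0755,-.16],[(.06,0,.112),(-.06,0,.112)]))
for a in u:
    x,y=a.astype(int)-30; m=(g[y:y+60,x:x+60]<45).astype(np.uint8); n,l,st,ce=cv2.connectedComponentsWithStats(m)
    print(a.round(1),[(st[i,4],(ce[i]+[x,y]).round(1)) for i in range(1,n) if st[i,4]>80])
# orange block region vs prediction clamped
hsv=cv2.cvtColor(c["img"],cv2.COLOR_RGB2HSV); 
E
```

```text
1 0.112 [311.5 157.1] yaw -0.04 dark 10.25925925925926
1 0.122 [333.7 157.9] yaw -0.28 dark 10.407407407407407
-1 0.112 [332.6 320.4] yaw -0.04 dark 15.962962962962964
-1 0.122 [329.6 327.3] yaw -0.08 dark 18.012345679012345
[322.4 156.4] [(np.int32(848), array([322.2, 155.8]))]
[323. 321.] [(np.int32(466), array([324.3, 324.2]))]
```

Both handle balls lie within 1–3 px of where a seated handle would put them. The handle is on the spindle and the gripper is clear of it.

```bash
python3 -c "
from station import finish_job
print(finish_job())"
```

```text
the job is handed in; nothing more can be done
None
```

I handed the job in: the block is clamped tenon up in the vice, the T-handle was turned clockwise to the spindle's stop and is still seated, and the gripper is clear; I have no score back.

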